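# Clamp a mould insert in the polishing fixture

### The job

Push the aluminium mould insert along the bed of the black fixture until it is fully home and square against the steel end stop. Then swing the red-handled cam lever clockwise just far enough that the cam takes up the gap and the pointer of the dial gauge rests in the green sector, never letting it run into the red, and let go. Leave everything else on the bench where it is.

Things in the scene. Friction and masses are not known exactly. Their poses are not given: they have to be found in the camera images.
- fixture: Black steel bed plate, 265 x 275 x 20 mm, fixed on the bench; position and yaw vary. Origin: on the bench surface under the bed, z up; the bed runs from x = -155 to +110 mm and y = -137 to +137 mm, its top 20 mm above the origin. Its x axis is the direction in which the insert is pushed home. The home insert has its centre at x = +15 mm.
- end_stop (a point): Middle of the face of the steel end stop at fixture x = +60 mm, y = 0 (axes as the fixture). The stop is 60 mm wide in y, 24 mm thick, and its top is 50 mm above the bench.
- jaw_face (a point): Middle of the face of the brass jaw as it stands unloaded, at fixture y = +28 mm (axes as the fixture). The flat face runs from x = -20 to +56 mm, its top 52 mm above the bench; before it a sloping lead-in opens to y = +40 mm at x = -36 mm. It is sprung: it gives way towards fixture +y by at most 6.5 mm, at 5 N per mm.
- dial (a point): Centre of the clear cover of the round dial gauge, 72 mm diameter, face up, its top 76 mm above the bench. It sits on an aluminium housing behind the jaw (fixture x = -28 to +58 mm, y = 54 to 132 mm, 60 mm high).
- insert (a point): Centre (half-way up) of the loose aluminium mould insert: a block 90 (its x) x 50 (its y) x 35 mm (z), 0.3 to 0.6 kg, lying flat on the bed near the bed's -x end, long side within 0.15 rad of the bed's x, its top 55 mm above the bench. It goes in between jaw and cam with about 11 to 25 mm to spare while the lever is open.
- cam_pivot (a point): Upright turning axis of the steel eccentric cam, at the bed's top surface, fixture x = +27 mm, y = -49 to -61 mm (varies). The cam is a disc of 30 mm radius, 23 to 49 mm above the bench, its centre 16 mm off the axis; as the lever turns, its rim pushes the insert towards the jaw and drags it towards the end stop.
- lever_grip (a point): Centre of the upright red handle of the cam lever: a plastic cylinder of 20 mm diameter, from 63 to 105 mm above the bench, 125 mm from the cam axis. Below it the flat steel lever arm, 18 mm wide, 53 to 63 mm above the bench. It swings in a level circle about cam_pivot and can be pushed from the side with the fingers.
- cam_lever (a joint): Angle of the cam lever, rad, 0 (open: the lever points 35 degrees clockwise from the fixture's +x, seen from above) to 2.7, growing clockwise seen from above. Starts at 0 to 0.25. The gap closes at 1.1 to 2.0; from there 0.1 rad presses the jaw back 1.0 to 1.6 mm. Stiff: some 4 N at the handle turns it, up to 10 N under load; it stays where it is left.
- gauge (a joint): Reading of the dial gauge, rad of its pointer clockwise from the black zero mark, 0 while the jaw is unloaded; 0.3 rad for each mm that the jaw is pressed back. Green sector 0.45 to 1.2, white gap 1.2 to 1.5, red sector from 1.5.
- paste_a: Bystander: upright white paste syringe with a blue band, 34 mm wide, 93 mm tall; origin at its foot.
- paste_b: Bystander: upright white paste syringe with a yellow band, 34 mm wide, 93 mm tall; origin at its foot.
- oil_bottle: Bystander: white bottle with a red cap, 56 mm wide, 130 mm tall; origin at its foot.
- paste_jar: Bystander: clear jar with a black cap, 50 mm wide, 50 mm tall; origin at its foot.
- handpiece: Bystander: black and grey polishing handpiece with a pink stone, 170 mm long, 24 mm thick, lying on the bench; origin on the bench under its middle.
- brush: Bystander: hand brush lying on the bench; origin on the bench under it.
There are look-alikes about, which are no part of the job. What is shaped like the part that bears insert but pink is not meant.

How it is judged:
On the way:
1. the insert is home against the end stop (within 4 mm) with the clamp still unloaded (x of insert in the frame of fixture above 0.011 m and value of joint gauge below 0.3 rad), for 0.2 s.
At the end, for the whole second after the job is handed in: The insert lies flat on the bed, home against the end stop within 3 mm, square to the fixture within 0.05 rad and clamped between cam and jaw, the gauge pointer at rest in the green sector (0.45 to 1.2 rad), the lever still (x of insert in the frame of fixture above 0.012 m and y of insert in the frame of fixture above 0 m and z of insert in the frame of fixture below 0.041 m and angle between the x axis of insert and the x axis of fixture, either way round below 0.05 rad and value of joint gauge between 0.45 and 1.2 rad and velocity of joint cam_lever between -0.03 and 0.03 rad/s); the robot touches nothing.
It fails at once if the gauge pointer ran into the red (1.5 rad) (value of joint gauge above 1.5 rad).
It fails at once if a bystander was moved by more than 15 mm (distance of any of paste_a, paste_b, oil_bottle, paste_jar, handpiece, brush from where it was at the start of the episode above 0.015 m).
It also fails if it takes over 69 s, if anything falls off the work surface, if the arm or the gripper's body presses on something with over 40 N, if the wrist force passes 120 N, or if a joint passes its speed limit or range.

### The arm

A 7-joint arm with a two-finger parallel gripper is mounted at the origin on the work surface. World frame = base frame: x ahead of the robot, y to its left, z up, the work surface at z = 0. Lengths are in m, angles in rad, forces in N, time in s.
With the tool pointing down it reaches from about 0.4 to 0.875 m from the base axis. Payload 19.3 kg.
Tool frame: the origin (TCP) lies midway between the tips of the shut fingers; the grasp point (between the pads) lies 19 mm behind it; z points along the fingers, y is the direction in which the jaws open and shut (so a half turn about z gives the same grasp; the last joint's range is limited). The gripper opens to 85 mm and grips with 20 to 120 N. Pads are 22 mm wide; open, the fingers measure 114 mm over their backs; the gripper's body (76 mm by 85 mm) begins 54 mm behind the grasp point. The pads swing forward as they close: fully open they stand 13 mm farther back than shut.
Start: joints at [-0.07, 0.521, -0.036, 1.599, 0.021, 1.021, -0.113], TCP at [0.625, -0, 0.231] pointing down, gripper open.
Joint ranges: [-2.91, 2.91], [-0.3, 2.13], [-1.5, 1.42], [0.17, 2.43], [-1.26, 4.41], [0.16, 1.93], [-2.52, 2.52]. Speed limits (rad/s): [1.89, 1.89, 2.39, 2.39, 3.01, 3.01, 3.01].

### API

Orientations are given as a rotation vector (axis times angle).
In Python, from workcell import robot gives the robot as it stands.
- The arm moves only by the tool send_rows, never from a script. Its argument "series" is a list of rows, each an object of numbers: "dx", "dy", "dz": the shift along the tool's x, y, z in m; "roll": the turn about the tool's z in rad; "hand": the closure, from 0 (fully open) to 1 (shut). In form: [{"dx": .., "dy": .., "dz": .., "roll": .., "hand": ..}, ...]. A call has 1 to 10 rows; each row shifts and turns the commanded pose from where the row before left it, along the tool's axes as they then stand; what a row does not reach is not made up. A row lasts 1/10 s, in which the tool goes at most 50 mm and 8.59 degrees, less where a joint would pass 70% of its speed; a pose out of reach is approached as far as the arm can. A call with a gripper value outside its range is refused whole. The fingers move at their own pace and stop on an object; the grip force is fixed at half the most. Time passes only in rows, so rows that do not move let the fingers close. It gives the time, the measured TCP pose, the force and the opening at its end, in the units of the state.
- robot.sense(): the state, without advancing time (a new reading comes with each control period).
- robot.capture(name): name is "scene" or "side" or "wrist"; returns the picture (420x560x3 uint8, blue, green, red); there is no depth.
- robot.get_calibration(name): a dict with "fx", "fy", "cx", "cy" (pixels), "rvec" (rotation vector, rad) and "tvec" (3), from world to camera coordinates, as OpenCV has them. Camera axes: x right, y down, z forward; pixel columns grow to the right and rows downward; lengths in m; the calibration is good to about 2 mm. A picture is of the moment at which its call begins: read the wrist's pose just before it. get_calibration takes no time and is no camera call; for the wrist camera it gives the pose at the moment of the call.
- robot.finish_job(): hands the job in, once; it reports no verdict.
The state is a dict: "time_s": time; "joint_positions": joint angles; "qd": joint speeds; "joint_torque": joint torques, N m; "tool_pos": TCP position; "tool_rot": TCP orientation; "force": force on the tool from outside, world axes, zero at the start; "moment": the same for the moment, N m; "finger_gap": finger opening in m.
Only numpy, scipy, OpenCV 4.12 (cv2) and the standard library are available. Lean on these libraries where they do the work, as an engineer would, in place of code of your own. Each camera call takes 0.05 s, during which the arm holds its last target.

## Working session

There is one attempt and no reset: what is moved stays moved. The work goes in short steps, Python scripts to look and compute and a tool call to move; the robot and the scene stay as the last step left them, time stands still between calls to the robot, and variables do not carry over. Pictures are saved under pics/ and viewed, and the job is handed in when it is done.

Besides the shell and the picture viewer there is one more tool, called by a JSON object that holds its "op" and its "data". send_rows: Moves the arm, as the interface text tells. Its arguments: {"type":"object","properties":{"series":{"type":"array","items":{"type":"object","properties":{"dx":{"type":"number"},"dy":{"type":"number"},"dz":{"type":"number"},"roll":{"type":"number"},"hand":{"type":"number"}}}}},"required":["series"]}

```bash
mkdir -p pics; ls; python3 - <<'E'
from workcell import robot
import cv2
for n in ("scene","side","wrist"):
    c=robot.get_calibration(n); print(n,c)
    cv2.imwrite(f"pics/{n}0.png",robot.capture(n))
print(robot.sense())
E
```

```text
pics
scene {'fx': 449.8843473875373, 'fy': 449.8843473875373, 'cx': 279.2822143140595, 'cy': 209.59708157456947, 'rvec': array([ 1.67685917,  1.83533494, -0.76352379]), 'tvec': array([ 0.01605321, -0.29827911,  1.73078295])}
side {'fx': 496.1038509506214, 'fy': 496.1038509506214, 'cx': 277.54481377812004, 'cy': 211.5459846551932, 'rvec': array([ 0.45348709, -2.60535674,  1.37186143]), 'tvec': array([0.47984353, 0.15414482, 1.20541823])}
wrist {'fx': 368.57641918851124, 'fy': 368.57641918851124, 'cx': 281.2351399250137, 'cy': 207.75509866469716, 'rvec': array([-2.80822464e+00,  3.11323894e-05,  7.91286063e-04]), 'tvec': array([-0.62426979, -0.04243414,  0.38061945])}
{'time_s': 0.15, 'joint_positions': array([-0.07017272,  0.52187522, -0.03634116,  1.59981746,  0.02118204,
        1.02110944, -0.11280712]), 'qd': array([ 2.02290805e-04,  3.16252199e-05,  3.27728100e-04, -1.48356889e-03,
        8.31551734e-04, -2.93571801e-05, -1.85632536e-03]), 'joint_torque': array([ 4.00798544e-04, -9.27376485e+01,  1.98035471e+00, -3.70049715e+01,
        1.79930578e-02,  6.46477114e-03, -1.41420460e-05]), 'tool_pos': array([ 6.24771677e-01, -3.14799568e-05,  2.30880310e-01]), 'tool_rot': array([-2.22109511e+00, -2.22099453e+00,  9.51657358e-04]), 'force': array([-0.15701704,  0.79038101, -0.31904041]), 'moment': array([-0.01338699,  0.01740258,  0.00280978]), 'finger_gap': 0.08529022665549332}
```

View pics/scene0.png

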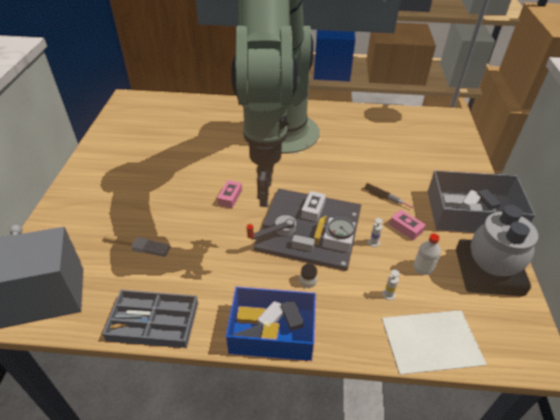

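View pics/side0.png

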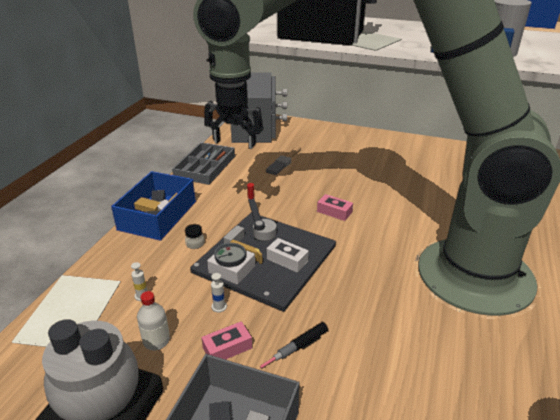

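View pics/wrist0.png

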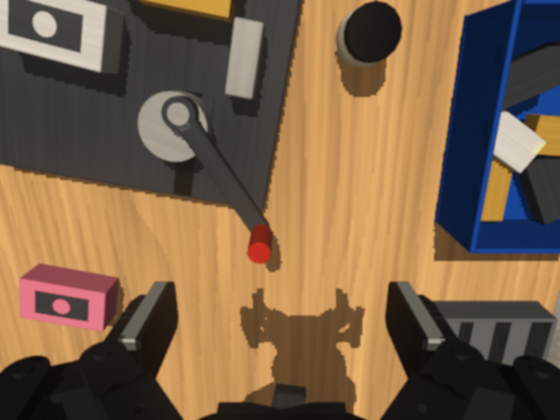

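The wrist view shows the insert at top left, the cam at (172,125), the red grip at (260,243) and the stop at (243,58). The white insert's fixture +x runs about along world +x. I'll move the camera over the fixture to see it whole.

{"op": "send_rows", "data": {"series": [{"dx": 0.03,"dy": -0.02,"dz": -0.03},{"dx": 0.03,"dy": -0.02,"dz": -0.03},{"dx": 0.03,"dy": -0.02,"dz": -0.03},{"dx": 0.0,"dy": 0,"dz": 0},{"dx": 0.0,"dy": 0,"dz": 0}]}}

```text
invalid input at $.series[0]: expected keys dx, dy, dz, roll, hand
```

```bash
python3 - <<'E'
from workcell import robot
import cv2,numpy as np
c=robot.get_calibration("wrist"); im=robot.capture("wrist")
cv2.imwrite("pics/wrist1.png",im); np.savez("w1.npz",im=im,**c)
R=cv2.Rodrigues(c['rvec'])[0]; print("cam",-R.T@c['tvec']); s=robot.sense(); print(s['tool_pos'],s['tool_rot'],s['time_s'])
E
```

```text
cam [0.62450951 0.08438022 0.3732887 ]
[ 6.24802576e-01 -2.24202596e-05  2.30951389e-01] [-2.22114892e+00 -2.22106873e+00  8.25977637e-04] 0.2
```

View pics/wrist1.png

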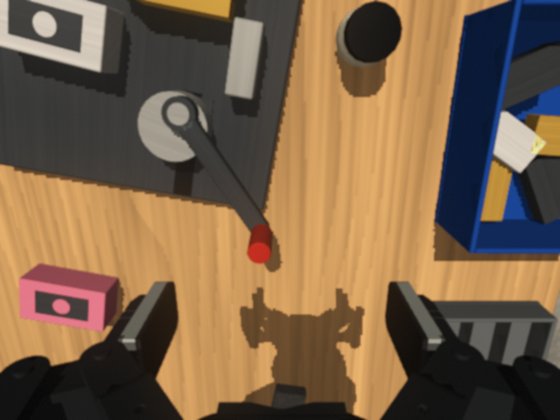

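The view is unchanged because the move was refused: every row needs all five keys.

{"op": "send_rows", "data": {"series": [{"dx": 0.03,"dy": -0.02,"dz": -0.03,"roll": 0,"hand": 1},{"dx": 0.03,"dy": -0.02,"dz": -0.03,"roll": 0,"hand": 1},{"dx": 0.03,"dy": -0.02,"dz": -0.03,"roll": 0,"hand": 1},{"dx": 0.0,"dy": 0,"dz": 0,"roll": 0,"hand": 1},{"dx": 0.0,"dy": 0,"dz": 0,"roll": 0,"hand": 1},{"dx": 0.0,"dy": 0,"dz": 0,"roll": 0,"hand": 1}]}}

```text
time_s: 0.8
tool_pos: [0.565, 0.089, 0.3205]
tool_rot: [-2.222, -2.22, 0.002]
force: [0.2, 0.2, -0.1]
finger_gap: 0.0003
```

```bash
python3 - <<'E'
from workcell import robot
import cv2,numpy as np
c=robot.get_calibration("wrist"); im=robot.capture("wrist")
cv2.imwrite("pics/wrist2.png",im); np.savez("w1.npz",im=im,**c)
R=cv2.Rodrigues(c['rvec'])[0]; print("cam",-R.T@c['tvec']); s=robot.sense(); print(s['tool_pos'],s['tool_rot'],s['time_s'],s['finger_gap'])
E
```

```text
cam [0.56489658 0.17353677 0.4628451 ]
[0.56506043 0.0888924  0.32030601] [-2.22266108 -2.21951415  0.00237183] 0.85 -0.00026402559500138245
```

View pics/wrist2.png

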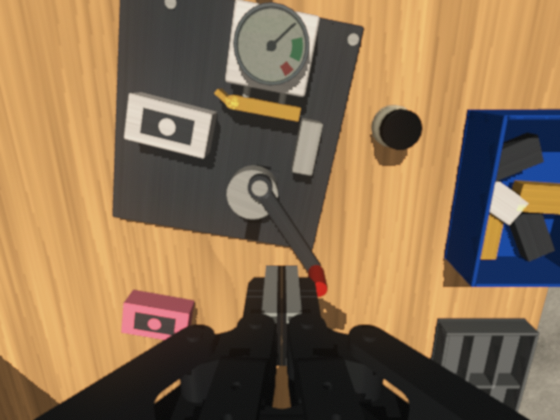

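The whole fixture is in view: insert (169,127), cam axis about (260,187), grip top about (321,289), stop (308,148), brass jaw (265,107), dial (272,46). Bed corners are about (113,217), (312,249) and (363,27).

```bash
cat > h.py <<'E'
import cv2,numpy as np
def ray(c,uv,z):
    R=cv2.Rodrigues(np.array(c['rvec']))[0]; t=np.array(c['tvec']).ravel()
    o=-R.T@t; d=R.T@np.array([(uv[0]-c['cx'])/c['fx'],(uv[1]-c['cy'])/c['fy'],1.])
    return o+d*(z-o[2])/d[2]
def proj(c,p):
    K=np.array([[c['fx'],0,c['cx']],[0,c['fy'],c['cy']],[0,0,1.]])
    return cv2.projectPoints(np.atleast_2d(np.array(p,float)),np.array(c['rvec']),np.array(c['tvec']),K,None)[0][:,0]
E
python3 - <<'E'
import numpy as np,cv2
from h import *
c=dict(np.load("w1.npz")); im=c['im']
# bed line fit: bottom edge & right edge & left edge by dark mask
g=cv2.cvtColor(im,cv2.COLOR_BGR2HSV)
dark=((g[...,2]<90)).astype(np.uint8)
# left edge: for rows 40..200 first dark pixel from col 80
def fit(p): 
    vx,vy,x0,y0=cv2.fitLine(np.float32(p),cv2.DIST_HUBER,0,.01,.01).ravel(); return (vx,vy,x0,y0)
L=[(80+np.argmax(dark[r,80:200]),r) for r in range(20,200)]
B=[(x,max(np.nonzero(dark[180:262,x])[0])+180) for x in range(125,235)]
Rr=[(420-np.argmax(dark[r,260:420][::-1])-1,r) for r in list(range(60,110))+list(range(165,185))]
for n,p in(("L",L),("B",B)):
    W=np.array([ray(c,q,.02)[:2] for q in p]); vx,vy,x,y=fit(W); print(n,np.arctan2(vy,vx),x,y, np.abs((W-[x,y])@[-vy,vx]).mean())
Rr=[]
for r in list(range(45,110))+list(range(160,230)):
    row=g[r,:,2].astype(int); s=g[r,:,1]
    wood=((g[r,:,1]>70)&(g[r,:,2]>110)&(g[r,:,0]<25))
    x=int(355-(r-45)*.2)+25
    while x>250 and wood[x]: x-=1
    Rr.append((x,r))
W=np.array([ray(c,q,.02)[:2] for q in Rr]); vx,vy,x,y=fit(W); print("R",np.arctan2(vy,vx),x,y,np.abs((W-[x,y])@[-vy,vx]).mean())
# insert
m=((g[...,1]<60)&(g[...,2]>120)).astype(np.uint8)
n,lab,st,ce=cv2.connectedComponentsWithStats(m)
for i in range(1,n):
    if st[i,4]>60: 
        cn=cv2.findContours((lab==i).astype(np.uint8),0,2)[0]; print(st[i],ce[i],cv2.minAreaRect(max(cn,key=len)))
big=cv2.resize(im[0:310,100:400],None,fx=2.6,fy=1.9*2.6/2.6)
cv2.imwrite("pics/crop2.png",cv2.resize(im[70:300,100:400],None,fx=2.6,fy=2.6,interpolation=cv2.INTER_CUBIC))
E
```

```text
L 1.3898755 0.37306917 0.13850988 0.000284394662198969
B -0.18482669 0.42567933 -0.005456957 0.00039407006221914525
R 1.3863181 0.63077044 0.103986524 0.0003421702050692601
[165   0  11   9  86] [170.12790698   3.51162791] ((170.0, 4.0), (8.0, 10.0), 90.0)
[225   0  34  86 963] [236.42159917  43.1682243 ] ((241.0813751220703, 42.25713348388672), (24.21186065673828, 84.07593536376953), 7.21426248550415)
[ 239    9   66   72 3232] [268.63985149  43.73483911] ((271.5, 44.5), (71.0, 65.0), 90.0)
[286  12  34  84 780] [306.07692308  50.92307692] ((302.6608581542969, 54.087947845458984), (24.75128936767578, 82.80614471435547), 6.499346733093262)
[348  33  11  13 115] [352.87826087  39.02608696] ((353.0, 39.0), (12.0, 10.0), 90.0)
[ 123   93   91   66 2916] [166.96536351 123.32578875] ((166.2883758544922, 123.87293243408203), (88.49726104736328, 49.505455017089844), 13.626993179321289)
[378 108  17  13  66] [384.46969697 112.57575758] ((384.6829528808594, 112.35367584228516), (4.841386795043945, 19.99024200439453), 51.34019470214844)
[158 118  18  18 262] [166.58778626 126.41221374] ((166.5, 126.5), (17.0, 17.0), 90.0)
[ 292  120   31   55 1100] [306.73909091 146.86363636] ((306.9615478515625, 147.1923065185547), (21.1805419921875, 53.343589782714844), 11.309932708740234)
[ 226  169   42   50 1172] [243.68259386 196.13225256] ((245.24000549316406, 194.67999267578125), (49.497474670410156, 37.90092468261719), 81.8698959350586)
[252 181  16  15 201] [259.26865672 187.90049751] ((259.5, 188.0), (14.0, 15.0), 90.0)
[490 181  37  44 977] [505.58444217 203.185261  ] ((503.77703857421875, 202.91217041015625), (38.594215393066406, 30.80562400817871), 35.53767776489258)
[ 518  287   42  133 3492] [544.82130584 365.80183276] ((538.5, 353.0), (132.0, 41.0), 90.0)
```

View pics/crop2.png

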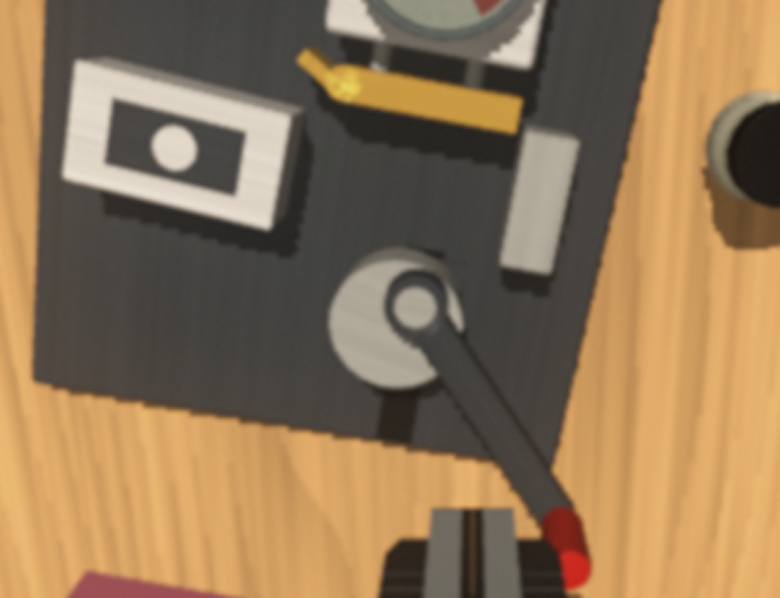

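```bash
cat >> h.py <<'E'
E
python3 - <<'E'
import numpy as np
from h import *
c=dict(np.load("w1.npz"))
th=-0.1836; ex=np.array([np.cos(th),np.sin(th)]); ey=np.array([-ex[1],ex[0]])
L=np.array([.37307,.13851]);B=np.array([.42568,-.005457]);Rr=np.array([.63077,.10399])
print("width",(Rr-L)@ex)
fx=(( L@ex+.155)+(Rr@ex-.110))/2; fy=B@ey+.137
O=fx*ex+fy*ey; print("O",O)
def F(uv,z): 
    w=ray(c,uv,z)[:2]; return w.round(4),(np.array([(w-O)@ex,(w-O)@ey])*1000).round(1)
def cr(x,y): return (100+(x+.5)/2.6-.5,70+(y+.5)/2.6-.5)
for n,uv,z in [("ins dot",(166.6,126.4),.055),("ins c1",cr(80,60),.055),("c2",cr(300,112),.055),("c3",cr(272,230),.055),("c4",cr(62,180),.055),
 ("stop nl",cr(526,128),.05),("stop bl",cr(501,265),.05),("stop br",cr(550,275),.05),("stop tr",cr(578,140),.05),
 ("brass bl",cr(345,100),.052),("brass br",cr(517,134),.052),("pivot top",(259.3,187.9),.068),("pivot",(259.3,187.9),.063),("disc c",cr(396,320),.049),("grip top",cr(573,568),.105),("grip bottom",cr(560,520),.065),("dial",(271.5,45),.076),("jar",(403,128),.05)]:
    print(n,*F(uv,z))
E
```

```text
width 0.2596711125464688
O [0.52376861 0.11567076]
ins dot [0.4399 0.1258] [-84.4  -5.3]
ins c1 [0.4053 0.1608] [-124.8   22.8]
c2 [0.4935 0.1402] [-34.3  18.6]
c3 [0.4785 0.0909] [-40.  -32.7]
c4 [0.3911 0.1123] [-129.9  -27.5]
stop nl [0.5873 0.1331] [59.3 28.8]
stop bl [0.5773 0.0741] [ 60.2 -31.1]
stop br [0.599  0.0696] [ 82.4 -31.6]
stop tr [0.6094 0.1282] [81.9 27.9]
brass bl [0.5119 0.1448] [-17.   26.4]
brass br [0.5835 0.1309] [55.9 25.8]
pivot top [0.5401 0.0599] [ 26.2 -51.8]
pivot [0.5398 0.0585] [ 26.2 -53.3]
disc c [0.5302 0.0486] [ 18.6 -64.8]
grip top [ 0.6076 -0.0453] [ 111.8 -142.9]
grip bottom [ 0.6055 -0.0441] [ 109.5 -142.2]
dial [0.5553 0.2053] [14.7 93.9]
jar [0.6988 0.1232] [170.8  39.4]
```

Fixture yaw is -0.184. The stop and jaw checks put the origin at about (0.5235, 0.1144). The insert is at fixture (-82,-3.4) mm with yaw -0.05, the lever is at about 0.2 rad, and the cam-to-jaw play is about 11 mm. I'll turn the tool so its x points along fixture +x, with the fingers slightly open as a wide pusher.

{"op": "send_rows", "data": {"series": [{"dx": 0,"dy": 0,"dz": 0,"roll": 0.146,"hand": 0.82},{"dx": 0,"dy": 0,"dz": 0,"roll": 0.146,"hand": 0.82},{"dx": 0,"dy": 0,"dz": 0,"roll": 0.146,"hand": 0.82},{"dx": 0,"dy": 0,"dz": 0,"roll": 0.146,"hand": 0.82},{"dx": 0,"dy": 0,"dz": 0,"roll": 0.146,"hand": 0.82},{"dx": 0,"dy": 0,"dz": 0,"roll": 0.146,"hand": 0.82},{"dx": 0,"dy": 0,"dz": 0,"roll": 0.146,"hand": 0.82},{"dx": 0,"dy": 0,"dz": 0,"roll": 0.146,"hand": 0.82},{"dx": 0,"dy": 0,"dz": 0,"roll": 0.146,"hand": 0.82},{"dx": 0,"dy": 0,"dz": 0,"roll": 0.146,"hand": 0.82}]}}

```text
time_s: 1.85
tool_pos: [0.5651, 0.089, 0.3203]
tool_rot: [3.137, 0.162, -0.002]
force: [0.7, -0.5, 0.5]
finger_gap: 0.0155
```

{"op": "send_rows", "data": {"series": [{"dx": 0,"dy": 0,"dz": 0,"roll": 0.146,"hand": 0.82},{"dx": 0,"dy": 0,"dz": 0,"roll": 0.146,"hand": 0.82},{"dx": 0,"dy": 0,"dz": 0,"roll": 0,"hand": 0.82},{"dx": 0,"dy": 0,"dz": 0,"roll": 0,"hand": 0.82}]}}

```text
time_s: 2.25
tool_pos: [0.5651, 0.0895, 0.3207]
tool_rot: [3.128, -0.278, -0.001]
force: [-0.3, -0.8, -0.9]
finger_gap: 0.0157
```

```bash
cat >> h.py <<'E'
th=-0.1836; ex=np.array([np.cos(th),np.sin(th)]); ey=np.array([-ex[1],ex[0]]); O=np.array([.5235,.1144])
def w2f(w): w=np.array(w)[:2]; return np.array([(w-O)@ex,(w-O)@ey])*1000
def go(s,f,z):
    "tool-frame delta to bring TCP to fixture (mm), height z; and roll to make tool x = fixture x"
    R=cv2.Rodrigues(s['tool_rot'])[0]; t=np.append(O+(f[0]*ex+f[1]*ey)/1000,z)
    return (R.T@(t-s['tool_pos'])).round(4), t, "yaw toolx",np.arctan2(R[1,0],R[0,0]), "tcp f",w2f(s['tool_pos']).round(1)
E
python3 - <<'E'
from workcell import robot
from h import *
s=robot.sense(); print(go(s,(-147,-3.5),.09),s['joint_positions'],s['finger_gap'],s['time_s'])
E
```

```text
(array([-0.1921, -0.0148,  0.2308]), array([0.37833166, 0.13779665, 0.09      ]), 'yaw toolx', np.float64(-0.17735020384196698), 'tcp f', array([ 45.4, -16.9])) [-0.4703306   0.36433946  0.28650498  1.63960027 -0.10978691  1.15455818
 -1.90521553] 0.015676212789522696 2.25
```

{"op": "send_rows", "data": {"series": [{"dx": -0.048,"dy": -0.0037,"dz": 0,"roll": 0.003,"hand": 0.82},{"dx": -0.048,"dy": -0.0037,"dz": 0,"roll": 0.003,"hand": 0.82},{"dx": -0.048,"dy": -0.0037,"dz": 0.04,"roll": 0,"hand": 0.82},{"dx": -0.048,"dy": -0.0037,"dz": 0.04,"roll": 0,"hand": 0.82},{"dx": 0,"dy": 0,"dz": 0.045,"roll": 0,"hand": 0.82},{"dx": 0,"dy": 0,"dz": 0.045,"roll": 0,"hand": 0.82},{"dx": 0,"dy": 0,"dz": 0.045,"roll": 0,"hand": 0.82},{"dx": 0,"dy": 0,"dz": 0,"roll": 0,"hand": 0.82},{"dx": 0,"dy": 0,"dz": 0,"roll": 0,"hand": 0.82}]}}

```text
time_s: 3.15
tool_pos: [0.3978, 0.1344, 0.123]
tool_rot: [3.127, -0.291, -0.002]
force: [0.2, 0.9, 0.8]
finger_gap: 0.0157
```

```bash
cat > look.py <<'E'
from workcell import robot
import sys
from h import *
c=robot.get_calibration("wrist"); im=robot.capture("wrist"); n=sys.argv[1]
cv2.imwrite(f"pics/{n}.png",im); np.savez(n+".npz",im=im,**c)
s=robot.sense(); print("tcp f",w2f(s['tool_pos']).round(1),s['tool_pos'].round(4),s['force'].round(1),s['finger_gap'],s['time_s'],s['joint_positions'].round(2))
E
python3 look.py w3; python3 -c "
from workcell import robot
from h import *
print(go(robot.sense(),(-147,-3.5),.035))"
```

```text
tcp f [-126.7   -2.8] [0.3985 0.1348 0.1239] [-0.4  0.7 -0.1] 0.015192689030508178 3.2 [-0.61  0.39  0.18  2.22 -0.13  0.54 -2.09]
(array([-0.0204,  0.0009,  0.0889]), array([0.37833166, 0.13779665, 0.035     ]), 'yaw toolx', np.float64(-0.18618897578308383), 'tcp f', array([-126.7,   -2.8]))
```

View pics/w3.png

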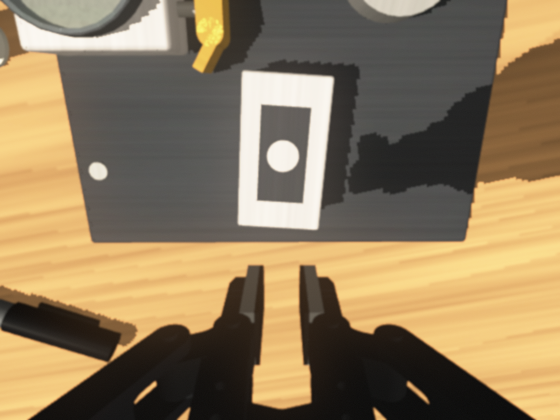

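The fingers (cols 240–320) are in line with the insert's rear edge (238–318, row 228). The pose fell slightly short, so I'll continue in small steps.

{"op": "send_rows", "data": {"series": [{"dx": -0.007,"dy": 0,"dz": 0.01,"roll": 0,"hand": 0.82},{"dx": -0.007,"dy": 0,"dz": 0.01,"roll": 0,"hand": 0.82},{"dx": -0.007,"dy": 0,"dz": 0.01,"roll": 0,"hand": 0.82},{"dx": 0,"dy": 0,"dz": 0,"roll": 0,"hand": 0.82}]}}

```text
time_s: 3.6
tool_pos: [0.3773, 0.1393, 0.0938]
tool_rot: [-3.127, 0.291, -0.002]
force: [0.2, 1.0, -0.3]
finger_gap: 0.0154
```

```bash
python3 -c "
from workcell import robot
from h import *
s=robot.sense();print(go(s,(-147,-3.5),.035),s['joint_positions'])"
```

```text
(array([0.0012, 0.0013, 0.0588]), array([0.37833166, 0.13779665, 0.035     ]), 'yaw toolx', np.float64(-0.18572256418362104), 'tcp f', array([-148.3,   -2.3])) [-0.62568909  0.43358282  0.15616821  2.28399374 -0.15810768  0.4316119
 -2.09658824]
```

{"op": "send_rows", "data": {"series": [{"dx": 0,"dy": 0.0005,"dz": 0.012,"roll": 0,"hand": 0.82},{"dx": 0,"dy": 0.0005,"dz": 0.012,"roll": 0,"hand": 0.82},{"dx": 0,"dy": 0,"dz": 0.012,"roll": 0,"hand": 0.82},{"dx": 0,"dy": 0,"dz": 0.012,"roll": 0,"hand": 0.82},{"dx": 0,"dy": 0,"dz": 0.01,"roll": 0,"hand": 0.82},{"dx": 0,"dy": 0,"dz": 0,"roll": 0,"hand": 0.82}]}}

```text
time_s: 4.2
tool_pos: [0.3775, 0.1379, 0.0346]
tool_rot: [-3.127, 0.293, -0.001]
force: [0.1, 0.9, 1.0]
finger_gap: 0.0154
```

```bash
python3 look.py w4;python3 -c "
from h import *
c=dict(np.load('w4.npz'))
c3=dict(np.load('w3.npz'))
for uv in [(238,227),(318,229),(332,76),(243,71),(283,156)]: print(w2f(ray(c3,uv,.055)))
"
```

```text
tcp f [-147.9   -3.7] [0.3774 0.1378 0.0349] [ 0.5 -0.4 -0.5] 0.015389659897246792 4.25 [-0.57  0.57  0.1   2.31 -0.19  0.27 -2.06]
[-128.42949717   23.0914888 ]
[-129.87090125  -26.1828877 ]
[-41.04450265 -30.99396923]
[-38.41462057  16.73154924]
[-84.37793005  -4.63571856]
```

View pics/w4.png

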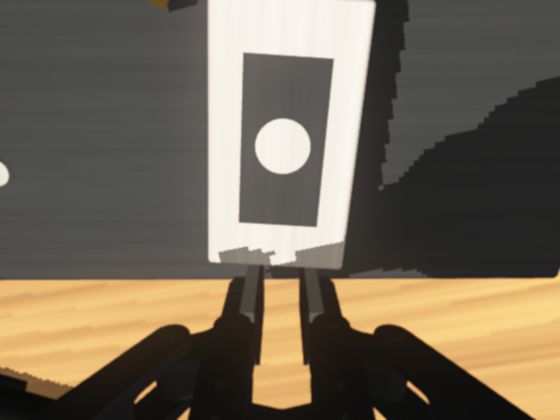

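The fingers are just behind the insert's rear face. Now I push, then check halfway.

{"op": "send_rows", "data": {"series": [{"dx": 0.006,"dy": 0,"dz": 0,"roll": 0,"hand": 0.82},{"dx": 0.006,"dy": 0,"dz": 0,"roll": 0,"hand": 0.82},{"dx": 0.006,"dy": 0,"dz": 0,"roll": 0,"hand": 0.82},{"dx": 0.006,"dy": 0,"dz": 0,"roll": 0,"hand": 0.82},{"dx": 0.006,"dy": 0,"dz": 0,"roll": 0,"hand": 0.82},{"dx": 0.006,"dy": 0,"dz": 0,"roll": 0,"hand": 0.82},{"dx": 0.006,"dy": 0,"dz": 0,"roll": 0,"hand": 0.82},{"dx": 0,"dy": 0,"dz": 0,"roll": 0,"hand": 0.82}]}}

```text
time_s: 5.05
tool_pos: [0.4194, 0.1298, 0.0344]
tool_rot: [-3.127, 0.295, -0.002]
force: [0.9, 0.5, -0.2]
finger_gap: 0.0156
```

```bash
python3 look.py w5
```

```text
tcp f [-105.5   -3.9] [0.419  0.1298 0.0344] [0.5 0.1 0.1] 0.015315090801233644 5.1 [-0.51  0.6   0.1   2.22 -0.18  0.33 -2.02]
```

View pics/w5.png

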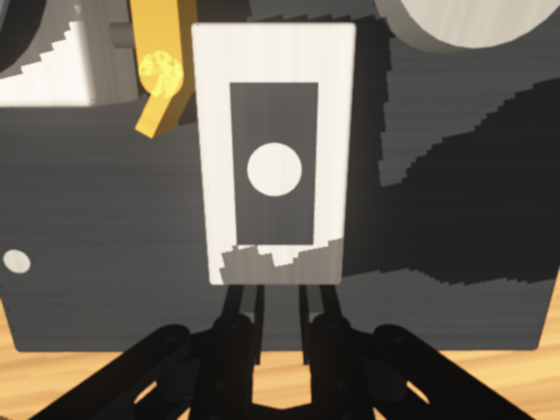

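```bash
python3 -c "
from h import *
c3=dict(np.load('w5.npz'))
for uv in [(193,24),(354,24),(342,284),(209,284),(274,170)]: print(w2f(ray(c3,uv,.055)).round(1))
print(w2f(ray(c3,(183,72),.052)),w2f(ray(c3,(196,10),.052)),w2f(ray(c3,(405,40),.049)),w2f(ray(c3,(376,2),.049)))
"
```

```text
[-4.9 21.8]
[ -5.1 -26.3]
[-93.5 -27.1]
[-93.4  23. ]
[-49.5  -2. ]
[-18.24689479  26.72588919] [-0.65957962 21.17802638] [ -8.97206835 -43.83482261] [  1.76497353 -33.78893451]
```

The insert is now square at fixture (-49,-2), clear of both jaw and cam. I'll continue pushing.

{"op": "send_rows", "data": {"series": [{"dx": 0.006,"dy": 0,"dz": 0,"roll": 0,"hand": 0.82},{"dx": 0.006,"dy": 0,"dz": 0,"roll": 0,"hand": 0.82},{"dx": 0.006,"dy": 0,"dz": 0,"roll": 0,"hand": 0.82},{"dx": 0.006,"dy": 0,"dz": 0,"roll": 0,"hand": 0.82},{"dx": 0.006,"dy": 0,"dz": 0,"roll": 0,"hand": 0.82},{"dx": 0.006,"dy": 0,"dz": 0,"roll": 0,"hand": 0.82},{"dx": 0.006,"dy": 0,"dz": 0,"roll": 0,"hand": 0.82},{"dx": 0.006,"dy": 0,"dz": 0,"roll": 0,"hand": 0.82},{"dx": 0.006,"dy": 0,"dz": 0,"roll": 0,"hand": 0.82},{"dx": 0,"dy": 0,"dz": 0,"roll": 0,"hand": 0.82}]}}

```text
time_s: 6.1
tool_pos: [0.4723, 0.1197, 0.0345]
tool_rot: [-3.128, 0.294, -0.002]
force: [0.2, -0.1, -0.1]
finger_gap: 0.0156
```

{"op": "send_rows", "data": {"series": [{"dx": 0.003,"dy": 0,"dz": 0,"roll": 0,"hand": 0.82},{"dx": 0.003,"dy": 0,"dz": 0,"roll": 0,"hand": 0.82},{"dx": 0.001,"dy": 0,"dz": 0,"roll": 0,"hand": 0.82},{"dx": 0,"dy": 0,"dz": 0,"roll": 0,"hand": 0.82}]}}

```text
time_s: 6.5
tool_pos: [0.4783, 0.1186, 0.0344]
tool_rot: [-3.128, 0.294, -0.0]
force: [-0.8, 1.7, -1.0]
finger_gap: 0.0158
```

```bash
python3 look.py w6
```

```text
tcp f [-45.2  -4.2] [0.4783 0.1185 0.0344] [-0.9  0.6 -0.2] 0.015186454633137792 6.55 [-0.44  0.64  0.11  2.08 -0.16  0.42 -1.97]
```

View pics/w6.png

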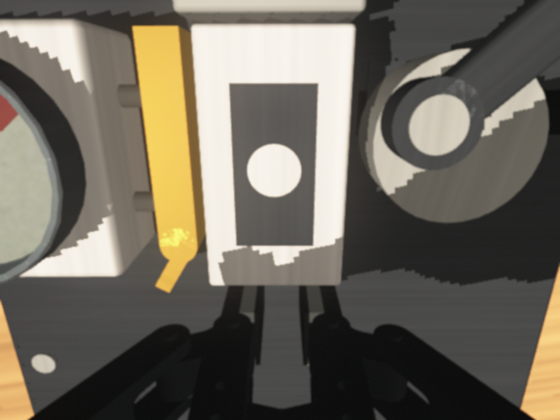

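The insert front (row 24) is nearly at the stop (row 20), square and clear of jaw and cam. I'll creep until the force rises.

{"op": "send_rows", "data": {"series": [{"dx": 0.001,"dy": 0,"dz": 0,"roll": 0,"hand": 0.82},{"dx": 0.001,"dy": 0,"dz": 0,"roll": 0,"hand": 0.82},{"dx": 0.001,"dy": 0,"dz": 0,"roll": 0,"hand": 0.82},{"dx": 0,"dy": 0,"dz": 0,"roll": 0,"hand": 0.82}]}}

```text
time_s: 6.95
tool_pos: [0.481, 0.118, 0.0344]
tool_rot: [3.128, -0.294, -0.0]
force: [-2.4, 1.1, 2.4]
finger_gap: 0.0155
```

{"op": "send_rows", "data": {"series": [{"dx": 0.001,"dy": 0,"dz": 0,"roll": 0,"hand": 0.82},{"dx": 0.0005,"dy": 0,"dz": 0,"roll": 0,"hand": 0.82},{"dx": 0,"dy": 0,"dz": 0,"roll": 0,"hand": 0.82}]}}

```text
time_s: 7.25
tool_pos: [0.4818, 0.1178, 0.0343]
tool_rot: [3.128, -0.293, -0.002]
force: [-7.7, 2.0, 6.3]
finger_gap: 0.0154
```

```bash
python3 look.py w7
```

```text
tcp f [-41.6  -4.2] [0.4818 0.1178 0.0343] [-6.7  2.1  6.2] 0.01562003973826535 7.3 [-0.44  0.65  0.11  2.07 -0.16  0.43 -1.97]
```

View pics/w7.png

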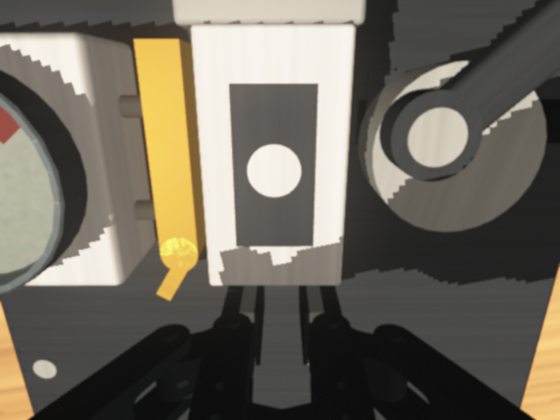

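The insert is home: -7 N along the push, the front meets the stop, and it is square. I'll back off, lift and turn the tool so that its jaws straddle the handle tangentially (tool x towards the pivot).

{"op": "send_rows", "data": {"series": [{"dx": -0.01,"dy": 0,"dz": 0,"roll": 0,"hand": 0.82},{"dx": -0.01,"dy": 0,"dz": 0,"roll": 0,"hand": 0.82},{"dx": 0,"dy": 0,"dz": -0.045,"roll": 0,"hand": 0.82},{"dx": 0,"dy": 0,"dz": -0.045,"roll": 0,"hand": 0.82},{"dx": 0,"dy": 0,"dz": -0.045,"roll": 0,"hand": 0.82},{"dx": 0,"dy": 0,"dz": -0.045,"roll": -0.145,"hand": 0.65},{"dx": 0,"dy": 0,"dz": 0,"roll": -0.145,"hand": 0.65},{"dx": 0,"dy": 0,"dz": 0,"roll": -0.145,"hand": 0.65},{"dx": 0,"dy": 0,"dz": 0,"roll": -0.145,"hand": 0.65},{"dx": 0,"dy": 0,"dz": 0,"roll": -0.145,"hand": 0.65}]}}

```text
time_s: 8.3
tool_pos: [0.4624, 0.1217, 0.2144]
tool_rot: [-3.026, -0.844, -0.001]
force: [0.4, -0.4, 0.3]
finger_gap: 0.0301
```

{"op": "send_rows", "data": {"series": [{"dx": 0,"dy": 0,"dz": 0,"roll": -0.145,"hand": 0.65},{"dx": 0,"dy": 0,"dz": 0,"roll": -0.145,"hand": 0.65},{"dx": 0,"dy": 0,"dz": 0,"roll": -0.145,"hand": 0.65},{"dx": 0,"dy": 0,"dz": 0,"roll": -0.145,"hand": 0.65},{"dx": 0,"dy": 0,"dz": 0,"roll": -0.145,"hand": 0.65},{"dx": 0,"dy": 0,"dz": 0,"roll": -0.145,"hand": 0.65},{"dx": 0,"dy": 0,"dz": 0,"roll": -0.145,"hand": 0.65},{"dx": 0,"dy": 0,"dz": 0,"roll": -0.145,"hand": 0.65},{"dx": 0,"dy": 0,"dz": 0,"roll": -0.145,"hand": 0.65},{"dx": 0,"dy": 0,"dz": 0,"roll": -0.145,"hand": 0.65}]}}

```text
time_s: 9.3
tool_pos: [0.4623, 0.1216, 0.2142]
tool_rot: [1.705, 2.638, 0.0]
force: [-0.7, 0.4, -0.7]
finger_gap: 0.0297
```

```bash
python3 look.py w8; python3 -c "
from workcell import robot
from h import *
print(go(robot.sense(),(110.5,-141.2),.2))"
```

```text
tcp f [-61.4  -4.1] [0.4624 0.1216 0.2142] [ 0.7 -0.4 -0.3] 0.030206360683666306 9.35 [-0.17  0.32 -0.27  1.98  0.11  0.85 -0.06]
(array([-0.2113,  0.061 ,  0.0143]), array([ 0.60636389, -0.04460084,  0.2       ]), 'yaw toolx', np.float64(2.00373882373356), 'tcp f', array([-61.4,  -4.1]))
```

View pics/w8.png

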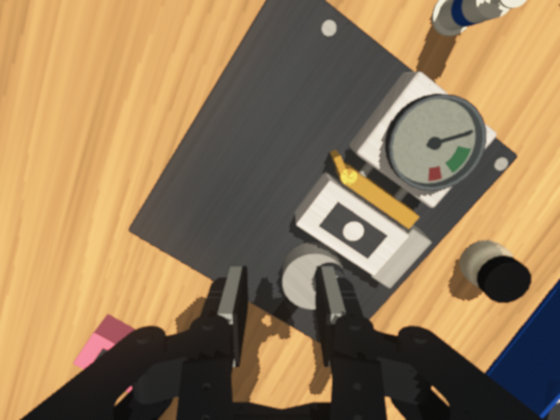

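The insert stays home, and the pointer sits at its zero. Next I move above the handle.

{"op": "send_rows", "data": {"series": [{"dx": -0.042,"dy": 0.012,"dz": 0,"roll": 0,"hand": 0.65},{"dx": -0.042,"dy": 0.012,"dz": 0,"roll": 0,"hand": 0.65},{"dx": -0.042,"dy": 0.012,"dz": 0,"roll": 0,"hand": 0.65},{"dx": -0.042,"dy": 0.012,"dz": 0,"roll": 0,"hand": 0.65},{"dx": -0.042,"dy": 0.012,"dz": 0,"roll": 0,"hand": 0.65},{"dx": 0,"dy": 0,"dz": 0,"roll": -0.134,"hand": 0.65},{"dx": 0,"dy": 0,"dz": 0,"roll": 0,"hand": 0.65},{"dx": 0,"dy": 0,"dz": 0,"roll": 0,"hand": 0.65}]}}

```text
time_s: 10.15
tool_pos: [0.6022, -0.0454, 0.2142]
tool_rot: [-1.539, -2.738, -0.0]
force: [-0.3, 0.9, 0.3]
finger_gap: 0.03
```

```bash
python3 look.py w9; python3 -c "
from workcell import robot
from h import *
print(go(robot.sense(),(110.5,-141.2),.074))"
```

```text
tcp f [ 106.6 -142.6] [ 0.6023 -0.0453  0.2144] [ 0.9 -0.6 -0.6] 0.030160311212906174 10.2 [ 0.13  0.51 -0.22  1.67  0.13  0.98  0.41]
(array([-0.0016,  0.0038,  0.1404]), array([ 0.60636389, -0.04460084,  0.074     ]), 'yaw toolx', np.float64(2.118395602227398), 'tcp f', array([ 106.6, -142.6]))
```

View pics/w9.png

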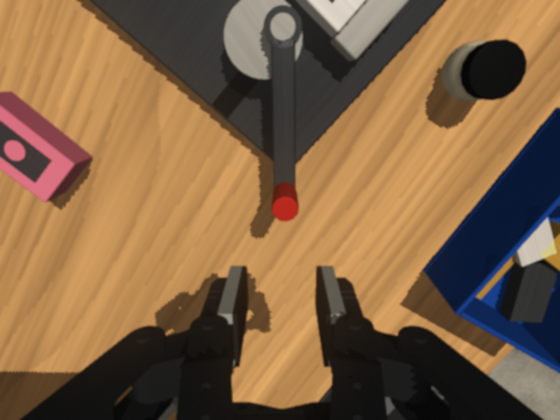

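```bash
python3 - <<'E'
from h import *
c=dict(np.load('w9.npz')); im=c['im']; h=cv2.cvtColor(im,cv2.COLOR_BGR2HSV)
m=(((h[...,0]<6)|(h[...,0]>174))&(h[...,1]>190)).astype(np.uint8)
m2=m*(h[...,2]>170).astype(np.uint8)
for mm in(m,m2):
    n,l,st,ce=cv2.connectedComponentsWithStats(mm)
    for i in range(1,n):
        if st[i,4]>50: print(st[i],ce[i],w2f(ray(c,ce[i],.105)))
print(w2f(ray(c,(285,208),.105)),w2f(ray(c,(283,26),.063)),w2f(ray(c,(283,26),.068)))
E
```

```text
[272 183  26  37 756] [284.43386243 201.94312169] [ 106.82322006 -139.9928541 ]
[273 197  24  23 424] [284.75707547 208.49056604] [ 110.33183939 -143.53994003]
[ 110.21136059 -143.1439068 ] [ 26.31853979 -51.56090083] [ 26.71803838 -52.04658452]
```

The handle is at (110.3,-143.3) mm and the pivot at (26.7,-51.8), radius 124 (125 expected), so the lever is at about 0.22. I'll descend around the handle.

{"op": "send_rows", "data": {"series": [{"dx": -0.003,"dy": 0.0023,"dz": 0.03,"roll": 0,"hand": 0.65},{"dx": 0,"dy": 0,"dz": 0.03,"roll": 0,"hand": 0.65},{"dx": 0,"dy": 0,"dz": 0.03,"roll": 0,"hand": 0.65},{"dx": 0,"dy": 0,"dz": 0.03,"roll": 0,"hand": 0.65},{"dx": 0,"dy": 0,"dz": 0.02,"roll": 0,"hand": 0.65},{"dx": 0,"dy": 0,"dz": 0,"roll": 0,"hand": 0.65},{"dx": 0,"dy": 0,"dz": 0,"roll": 0,"hand": 0.65}]}}

```text
time_s: 10.9
tool_pos: [0.6064, -0.047, 0.0751]
tool_rot: [1.534, 2.741, 0.0]
force: [0.3, -0.1, 0.5]
finger_gap: 0.0298
```

```bash
python3 look.py w10
```

```text
tcp f [ 111.4 -143.6] [ 0.6068 -0.0471  0.0757] [-0.1  0.1  0.4] 0.029565795437874257 10.95 [ 0.11  0.7  -0.19  1.75  0.19  0.71  0.37]
```

View pics/w10.png

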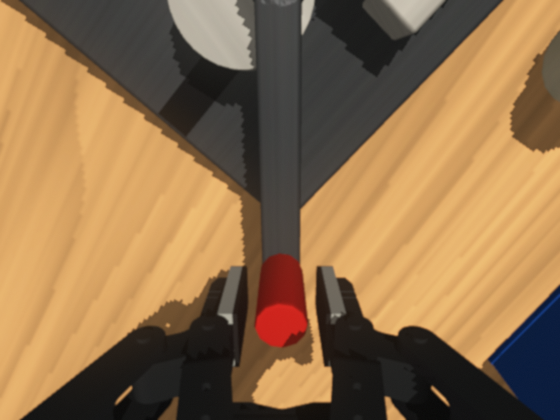

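The handle is centred between the fingers. I'll swing clockwise to about 1.0 rad, below the earliest gap closing.

{"op": "send_rows", "data": {"series": [{"dx": 0.0004,"dy": -0.01,"dz": 0,"roll": 0.08,"hand": 0.65},{"dx": 0.0004,"dy": -0.01,"dz": 0,"roll": 0.08,"hand": 0.65},{"dx": 0.0004,"dy": -0.01,"dz": 0,"roll": 0.08,"hand": 0.65},{"dx": 0.0004,"dy": -0.01,"dz": 0,"roll": 0.08,"hand": 0.65},{"dx": 0.0004,"dy": -0.01,"dz": 0,"roll": 0.08,"hand": 0.65},{"dx": 0.0004,"dy": -0.01,"dz": 0,"roll": 0.08,"hand": 0.65},{"dx": 0.0004,"dy": -0.01,"dz": 0,"roll": 0.08,"hand": 0.65},{"dx": 0.0004,"dy": -0.01,"dz": 0,"roll": 0.08,"hand": 0.65},{"dx": 0.0004,"dy": -0.01,"dz": 0,"roll": 0.08,"hand": 0.65},{"dx": 0.0,"dy": 0,"dz": 0,"roll": 0,"hand": 0.65}]}}

```text
time_s: 11.95
tool_pos: [0.5199, -0.0642, 0.076]
tool_rot: [2.402, 2.022, 0.002]
force: [0.5, 0.6, -1.1]
finger_gap: 0.0297
```

```bash
python3 look.py w11; python3 - <<'E'
from workcell import robot
from h import *
s=robot.sense(); f=w2f(s['tool_pos'])-[26.7,-51.8]; R=cv2.Rodrigues(s['tool_rot'])[0]
print(np.hypot(*f), -np.arctan2(f[1],f[0])-np.radians(35),"toolx inward fix yaw",np.arctan2(R[1,0],R[0,0])-th, s['joint_positions'])
for n in("scene","side"): cv2.imwrite(f"pics/{n}1.png",robot.capture(n))
E
```

```text
tcp f [  29.6 -176.1] [ 0.5204 -0.0641  0.0758] [ 0.5 -1.2 -0.3] 0.02989790529439217 12.0 [ 0.01  0.59 -0.    1.99  0.    0.56 -0.16]
124.29420391844569 0.936944920578318 toolx inward fix yaw 1.5865720184086831 [ 0.01117734  0.59297562 -0.00221515  1.98624541  0.00222361  0.56031809
 -0.16036544]
```

View pics/w11.png

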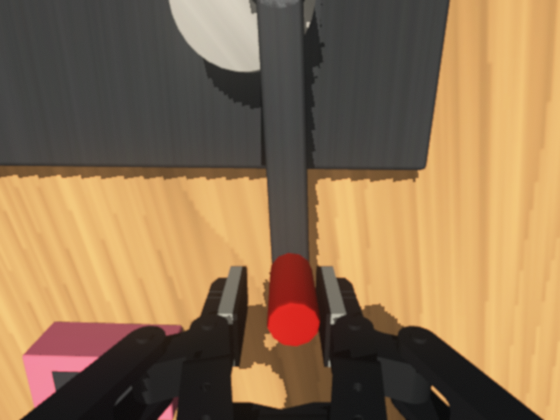

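View pics/side1.png

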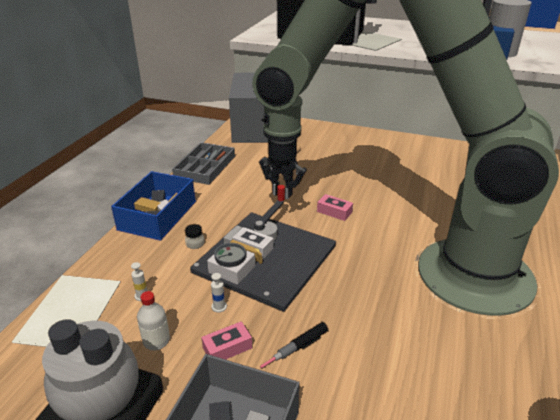

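```bash
cat > gz.py <<'E'
from workcell import robot
import sys
from h import *
n=sys.argv[1]; P=np.append(O+(15*ex+94*ey)/1000,.076)
out=[]
for k in("side","scene"):
    c=robot.get_calibration(k); im=robot.capture(k); u,v=proj(c,P)[0]; u,v=int(u),int(v)
    out.append(cv2.resize(im[v-28:v+28,u-28:u+28],(392,392),interpolation=cv2.INTER_CUBIC))
cv2.imwrite(f"pics/{n}.png",np.hstack(out)); s=robot.sense()
f=w2f(s['tool_pos'])-[26.7,-51.8]
print("tcp phi",-np.unwrap([-1.5,np.arctan2(f[1],f[0])])[1]-np.radians(35),"r",np.hypot(*f),s['force'].round(1),s['time_s'])
E
python3 gz.py g1
```

```text
tcp phi 0.9382313571382233 r 124.43076382712894 [-0.4  1.   0.1] 12.2
```

View pics/g1.png

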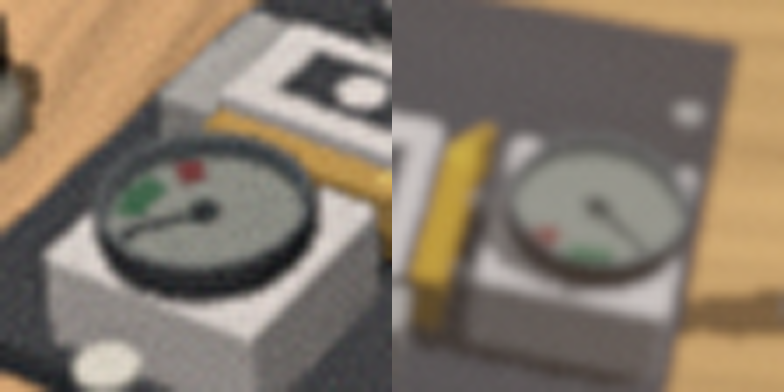

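The pointer can be read in both zoomed views (pointer at zero, green just clockwise of it, then red), so there is no need to lift. I'll advance in smaller steps.

{"op": "send_rows", "data": {"series": [{"dx": 0.0001,"dy": -0.0062,"dz": 0,"roll": 0.05,"hand": 0.65},{"dx": 0.0001,"dy": -0.0062,"dz": 0,"roll": 0.05,"hand": 0.65},{"dx": 0.0001,"dy": -0.0062,"dz": 0,"roll": 0.05,"hand": 0.65},{"dx": 0.0001,"dy": -0.0062,"dz": 0,"roll": 0.05,"hand": 0.65},{"dx": 0,"dy": 0,"dz": 0,"roll": 0,"hand": 0.65}]}}

```text
time_s: 12.7
tool_pos: [0.496, -0.0578, 0.0746]
tool_rot: [2.591, 1.776, 0.001]
force: [1.0, 0.4, 0.2]
finger_gap: 0.0298
```

```bash
python3 gz.py g2
```

```text
tcp phi 1.1397088513506748 r 124.67937787809456 [0.1 0.2 0.1] 12.8
```

View pics/g2.png

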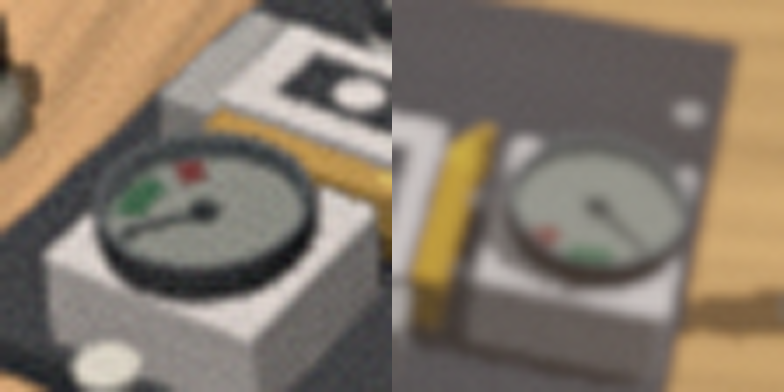

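The pointer is still at zero. Advance 0.1.

{"op": "send_rows", "data": {"series": [{"dx": 0.0001,"dy": -0.0062,"dz": 0,"roll": 0.05,"hand": 0.65},{"dx": 0.0001,"dy": -0.0062,"dz": 0,"roll": 0.05,"hand": 0.65},{"dx": 0,"dy": 0,"dz": 0,"roll": 0,"hand": 0.65}]}}

```text
time_s: 13.1
tool_pos: [0.4844, -0.0529, 0.0744]
tool_rot: [-2.676, -1.645, 0.0]
force: [0.4, -0.4, 0.5]
finger_gap: 0.0297
```

```bash
python3 gz.py g3
```

```text
tcp phi 1.2396913025708671 r 124.84999368273364 [-0.  -0.6  0.2] 13.2
```

View pics/g3.png

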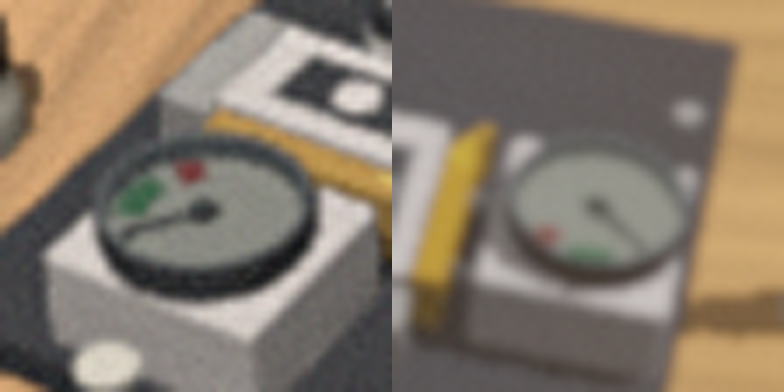

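The insert has begun to move towards the jaw and the pointer is still at zero. Another 0.1.

{"op": "send_rows", "data": {"series": [{"dx": 0.0001,"dy": -0.0062,"dz": 0,"roll": 0.05,"hand": 0.65},{"dx": 0.0001,"dy": -0.0062,"dz": 0,"roll": 0.05,"hand": 0.65},{"dx": 0,"dy": 0,"dz": 0,"roll": 0,"hand": 0.65}]}}

```text
time_s: 13.5
tool_pos: [0.4736, -0.047, 0.0744]
tool_rot: [2.755, 1.51, -0.0]
force: [-0.5, 0.2, -1.0]
finger_gap: 0.0301
```

```bash
python3 gz.py g4;python3 look.py w12
```

```text
tcp phi 1.3394692147289018 r 124.89336302356291 [-0.5  0.  -0.1] 13.6
tcp f [ -19.5 -167.9] [ 0.4736 -0.0471  0.0743] [ 0.3 -0.  -0.3] 0.030330549101344643 13.65 [-0.1   0.55  0.1   2.11 -0.12  0.49 -0.48]
```

View pics/g4.png

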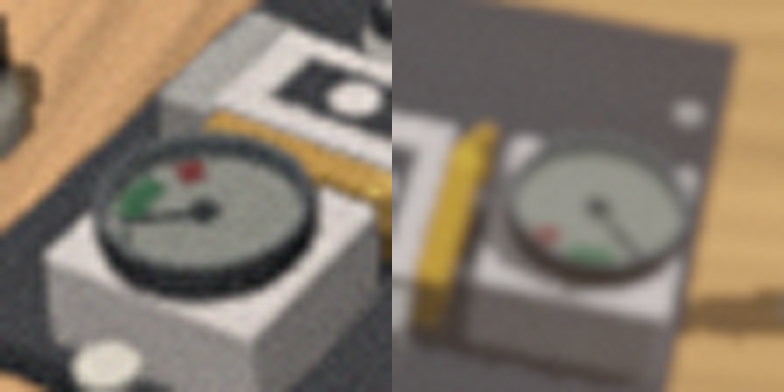

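View pics/w12.png

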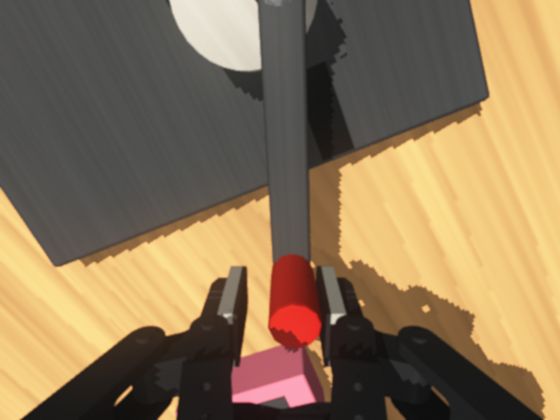

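The pointer has started to move towards green. I'll measure its angle on the dial plane.

```bash
cat > ang.py <<'E'
from workcell import robot
from h import *
P=np.append(O+(15*ex+94*ey)/1000,.076)
def a(k,hub,tip,off=0):
    c=robot.get_calibration(k); u,v=proj(c,P)[0]; u,v=int(u)-28,int(v)-28
    w=[ray(c,(u+(x-off+.5)/7-.5,v+(y+.5)/7-.5),.074)[:2] for x,y in(hub,tip)]
    d=w[1]-w[0]; return np.degrees(np.arctan2(d[1],d[0]))
if __name__=="__main__":
    z=a("side",(204,211),(125,237))
    for n,t in(("now",(125,217)),("green lo",(132,215)),("green mid",(141,197)),("green hi",(155,183)),("red",(190,171))): print(n,np.radians(z-a("side",(204,211),t)))
    z=a("scene",(596,207),(642,249),392)
    for n,t in(("now",(634,258)),("green mid",(590,256)),("red",(545,236))): print(n,np.radians(z-a("scene",(596,207),t,392)))
E
python3 ang.py
```

```text
now 0.37553283767046775
green lo 0.4078039213422029
green mid 0.8230774174936418
green hi 1.1924125161303152
red 1.770609508679787
now 0.19379942979112502
green mid 0.7976274630814071
red 1.548148208991204
```

The dial geometry checks out (green middle 0.82, matching 0.825) and the pointer reads about 0.2–0.38. One more 0.1 rad adds 0.3–0.48.

{"op": "send_rows", "data": {"series": [{"dx": 0.0001,"dy": -0.0062,"dz": 0,"roll": 0.05,"hand": 0.65},{"dx": 0.0001,"dy": -0.0062,"dz": 0,"roll": 0.05,"hand": 0.65},{"dx": 0,"dy": 0,"dz": 0,"roll": 0,"hand": 0.65}]}}

```text
time_s: 13.95
tool_pos: [0.4637, -0.0401, 0.0744]
tool_rot: [2.827, 1.368, 0.001]
force: [1.6, -2.0, -2.0]
finger_gap: 0.0299
```

```bash
python3 gz.py g5
```

```text
tcp phi 1.4363952164110054 r 124.93406818884941 [ 1.9 -2.8 -0.7] 14.05
```

View pics/g5.png

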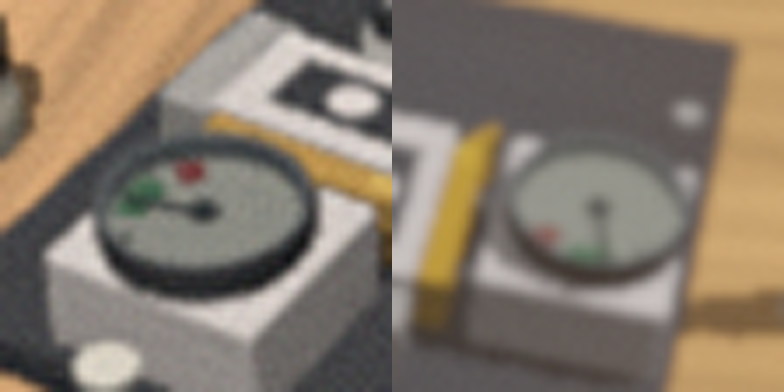

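The pointer is in green, at about 0.7. I'll ease off to mid-slack, lift clear and move to look.

{"op": "send_rows", "data": {"series": [{"dx": 0,"dy": 0.003,"dz": 0,"roll": 0,"hand": 0.65},{"dx": 0,"dy": 0.002,"dz": 0,"roll": 0,"hand": 0.65},{"dx": 0,"dy": 0,"dz": 0,"roll": 0,"hand": 0.65},{"dx": 0,"dy": 0,"dz": -0.02,"roll": 0,"hand": 0.65},{"dx": 0,"dy": 0,"dz": -0.03,"roll": 0,"hand": 0.65},{"dx": 0,"dy": 0,"dz": -0.04,"roll": 0,"hand": 0.65},{"dx": 0,"dy": 0,"dz": -0.04,"roll": 0,"hand": 0.65},{"dx": 0,"dy": 0,"dz": -0.04,"roll": 0,"hand": 0.65},{"dx": 0.03,"dy": 0,"dz": -0.03,"roll": 0,"hand": 0.65},{"dx": 0.03,"dy": 0,"dz": 0,"roll": 0,"hand": 0.65}]}}

```text
time_s: 15.05
tool_pos: [0.5064, 0.0044, 0.2786]
tool_rot: [2.827, 1.366, 0.01]
force: [0.4, 0.0, -1.4]
finger_gap: 0.0298
```

{"op": "send_rows", "data": {"series": [{"dx": 0.03,"dy": 0,"dz": 0,"roll": 0,"hand": 0.65},{"dx": 0.03,"dy": 0,"dz": 0,"roll": 0,"hand": 0.65},{"dx": 0.02,"dy": 0,"dz": 0,"roll": 0,"hand": 0.65},{"dx": 0,"dy": 0,"dz": 0,"roll": 0,"hand": 0.65},{"dx": 0,"dy": 0,"dz": 0,"roll": 0,"hand": 0.65}]}}

```text
time_s: 15.55
tool_pos: [0.5538, 0.0666, 0.274]
tool_rot: [2.827, 1.369, -0.002]
force: [0.5, -0.7, -0.2]
finger_gap: 0.0298
```

```bash
python3 look.py w13; python3 gz.py g6
```

```text
tcp f [ 38.6 -42. ] [0.5538 0.0661 0.2742] [-0.7 -0.9 -0.7] 0.029471314511452178 15.6 [-0.35  0.37  0.17  1.74 -0.07  1.04 -0.83]
tcp phi -1.2925443627867925 r 15.374490384212308 [-0.4  0.4 -0.4] 15.7
```

View pics/w13.png

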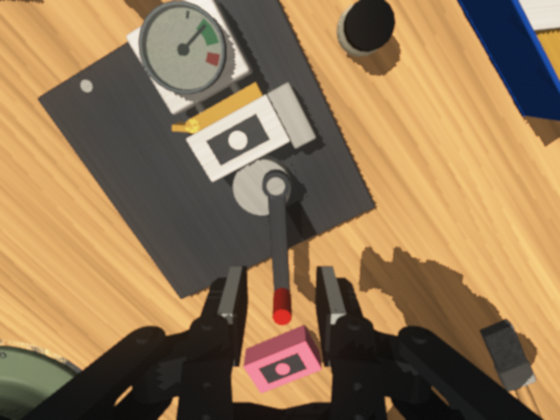

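View pics/g6.png

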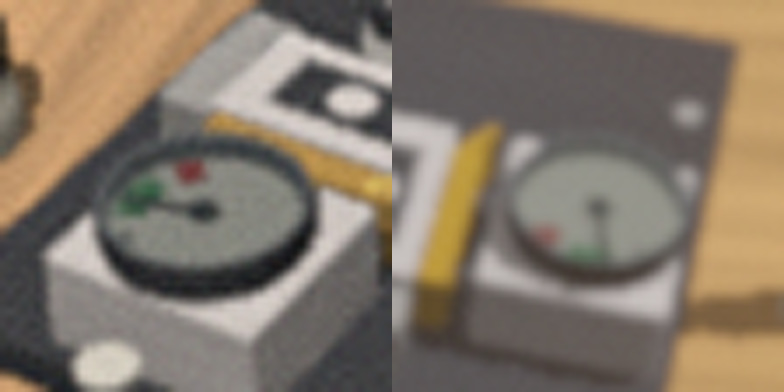

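The pointer has come to rest near the low side of green in the wrist view. I'll zoom in and measure it, along with the insert pose.

```bash
python3 - <<'E'
from h import *
c=dict(np.load('w13.npz'));im=c['im']
cv2.imwrite("pics/z13.png",np.hstack([cv2.resize(im[0:100,130:240],(440,400),interpolation=cv2.INTER_CUBIC)[:, :400],cv2.resize(im[80:190,175:325],(400,293),interpolation=cv2.INTER_CUBIC) if 0 else cv2.resize(im[85:185,180:280],(400,400),interpolation=cv2.INTER_CUBIC)]))
g=cv2.cvtColor(im,cv2.COLOR_BGR2HSV)
m=((g[...,1]<60)&(g[...,2]>150)).astype(np.uint8); 
n,l,st,ce=cv2.connectedComponentsWithStats(m)
i=[i for i in range(1,n) if 230<=ce[i][0]<=245 and 132<ce[i][1]<148]
for k in i: print(st[k],ce[k],w2f(ray(c,ce[k],.055)))
E
```

```text
[228 131  20  19 298] [237.41946309 139.88255034] [14.01001718  4.24334076]
```

View pics/z13.png

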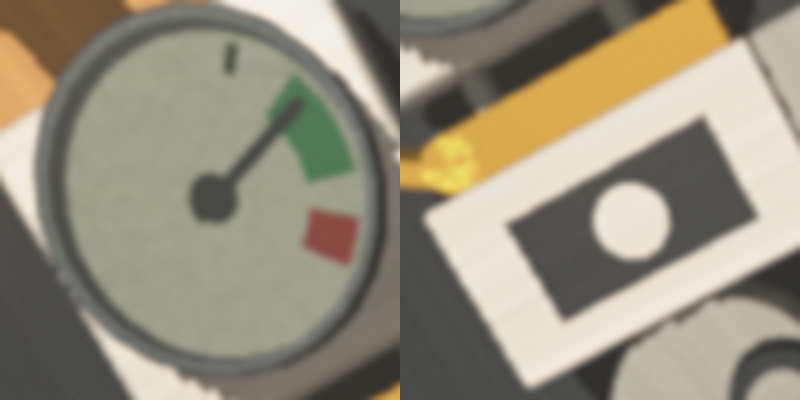

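The pointer reads about 0.6 rad (green start measures 0.47, as it should). Last, I check the insert against the stop.

```bash
python3 look.py w14; python3 - <<'E'
from h import *
c=dict(np.load('w14.npz'));im=c['im']
cv2.imwrite("pics/z14.png",cv2.resize(im[75:190,175:325],(780,598),interpolation=cv2.INTER_CUBIC))
E
```

```text
tcp f [ 38.7 -42. ] [0.5539 0.066  0.2746] [-0.3 -0.1  1.3] 0.030091845381006843 15.75 [-0.35  0.37  0.17  1.74 -0.07  1.04 -0.83]
```

View pics/z14.png

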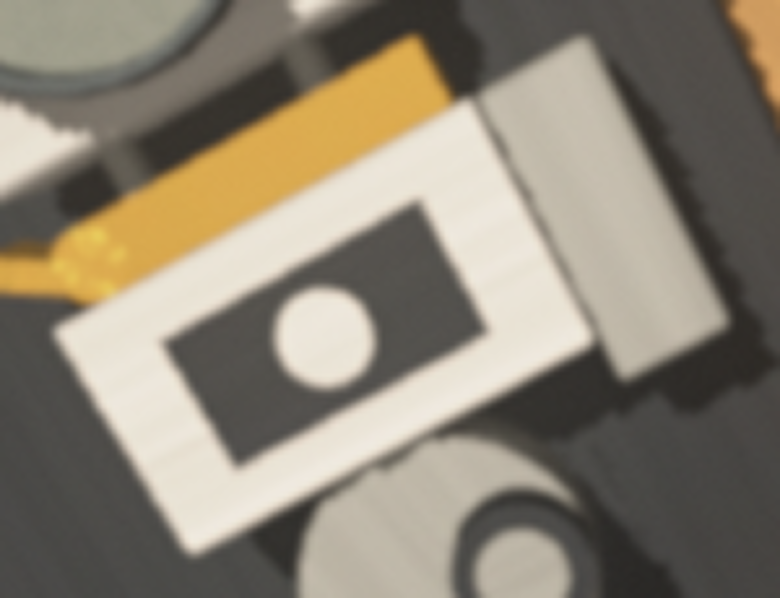

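```bash
python3 - <<'E'
from h import *
c=dict(np.load('w14.npz'))
f=lambda x,y,z:w2f(ray(c,(175+(x+.5)/5.2-.5,75+(y+.5)/5.2-.5),z))
p=[f(470,100,.055),f(594,338,.055),f(194,556,.055),f(54,330,.055)]; print(np.round(p,1))
s=[f(480,92,.05),f(626,380,.05)]; print(np.round(s,1))
d=p[0]-p[3]+p[1]-p[2]; print("yaw",np.arctan2(d[1],d[0]),"centre",np.mean(p,0))
e=s[0]-s[1]; print("stop face yaw",np.arctan2(-e[0],e[1]))
E
```

```text
[[ 58.7  28.8]
 [ 58.7 -19.5]
 [-29.7 -20.6]
 [-30.1  29.1]]
[[ 60.7  29.1]
 [ 60.2 -30.2]]
yaw 0.004139365415050555 centre [14.39997448  4.45877975]
stop face yaw -0.00836552943748288
```

```bash
python3 -c "
from workcell import robot
print(robot.finish_job(), robot.sense()['time_s'])"
```

```text
the job is handed in; nothing more can be done
the job is handed in; nothing more can be done
```

The insert is home and clamped, with the gauge pointer at rest in green. I handed the job in at about 16 s of the 69 s allowed; no verdict is reported.

- **Pushing home:** I pushed the insert along the bed with two fingertips until it met the end stop at about 7 N. The gauge was still at zero.
- **Clamping:** I swung the lever clockwise in checked steps with the handle loosely between the fingers, then eased off and lifted clear. In every gauge picture the pointer was well short of red.
- **Insert, last check:** its centre is at fixture x ≈ 14.4 mm, y ≈ 4.5 mm, and it is square within about 0.01 rad. Its rear edge agrees with x ≈ 15 mm. Its front edge appeared 1.5–2 mm short of the stop, which is within measuring error, and the two look flush in the picture.
- **Gauge, last check:** the pointer reads about 0.6 rad, against green from 0.45 to 1.2 rad. The last reading with the fingers still on the handle was about 0.7. That first figure was a coarser one from the side and scene cameras, whose pictures look the same before and after I let go.
- **Bystanders:** none was touched as far as I could tell, but I did not measure their positions again at the end.

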